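# Hold the patch box cover open in the pulled-out network drawer

## Robot

A 6-joint arm with a two-finger parallel gripper is mounted at the origin on the work surface. World frame = base frame: x ahead of the robot, y to its left, z up, the work surface at z = 0. Lengths are in mm, angles in rad, forces in N, time in s.
With the tool pointing down it reaches from about 275 to 750 mm from the base axis. Payload 10.2 kg.
Tool frame: the origin (TCP) lies on the front face of the gripper's body, between the roots of the fingers; the fingertips stand 73 mm ahead of it and the grasp point (between the pads) lies 54 mm ahead of it; z points along the fingers, y is the direction in which the jaws open and shut (so a half turn about z gives the same grasp; the last joint's range is limited). The gripper opens to 85 mm and grips with 20 to 120 N. Pads are 22 mm wide; open, the fingers measure 114 mm over their backs; the gripper's body (76 mm by 85 mm) begins 54 mm behind the grasp point. The pads swing forward as they close: fully open they stand 13 mm farther back than shut.
Start: joints at [0.991, 0.313, 1.498, -0, 1.331, -0.223], TCP at [183.384, 491.937, 303.894] pointing down, gripper open.
Joint ranges: [-2.94, 2.94], [-0.97, 2.17], [0.19, 2.56], [-1.23, 4.37], [0.02, 3.11], [-2.88, 2.88]. Speed limits (rad/s): [2.39, 2.39, 3.01, 3.14, 3.14, 3.14].

## Interface

Orientations are given as a unit quaternion [w, x, y, z].
In Python, from rig import ctrl gives the robot as it stands. The module is installed in compiled form; this text tells all that it offers.
- The arm moves only by the shell command python3 -m creep 'ROWS' [OPENING] [FORCE]. ROWS is text: rows parted by semicolons, each of 6 numbers parted by spaces: the shift along the tool's x, y, z scaled (see below), then the turn, a rotation vector about the tool's x, y, z scaled (see below). In form: tx ty tz wx wy wz; .... A call has 1 to 8 rows; each row shifts and turns the commanded pose from where the row before left it, along the tool's axes as they then stand; what a row does not reach is not made up. The controller multiplies each number of a shift by 0.02 m and each number of a turn by 5 degrees. A row lasts 1/10 s, in which the tool goes at most 50 mm and 8.59 degrees, less where a joint would pass 70% of its speed; a pose out of reach is approached as far as the arm can. A call with a number of a shift or a turn outside -1 to 1 is refused whole. A call with a gripper value outside its range is refused whole. OPENING is the opening, from 0 (shut) to 1 (fully open), set as the call begins (- or left out, the last holds). The fingers move at their own pace and stop on an object; FORCE is the grip in N (left out, the last holds). Time passes only in rows, so rows that do not move let the fingers close. It gives the time, the measured TCP pose, the force and the opening at its end, in the units of the state.
- ctrl.sense(): the state, without advancing time (a new reading comes with each control period).
- ctrl.capture(name): name is "side" or "top" or "wrist"; returns the picture (420x560x3 uint8, blue, green, red); there is no depth.
- ctrl.get_calibration(name): a dict with "mtx" (3x3 intrinsics, pixels), "R" (3x3) and "t" (3): a world point X has camera coordinates R X + t. Camera axes: x right, y down, z forward; pixel columns grow to the right and rows downward; lengths in mm; the calibration is good to about 2 mm. A picture is of the moment at which its call begins: read the wrist's pose just before it. get_calibration takes no time and is no camera call; for the wrist camera it gives the pose at the moment of the call.
- ctrl.finish_job(): hands the job in, once; it reports no verdict.
The state is a dict: "time_s": time; "joints": joint angles; "dq": joint speeds; "tau": joint torques, N m; "eef_pos": TCP position; "ee_rot": TCP orientation; "force": force on the tool from outside, world axes, zero at the start; "wrist_torque": the same for the moment, N m; "grip_width": opening from 0.0 (shut) to 1.0 (fully open).
Only numpy, scipy, OpenCV 4.12 (cv2) and the standard library are available. Lean on these libraries where they do the work, as an engineer would, in place of code of your own. Each camera call takes 0.05 s, during which the arm holds its last target. There are 200 camera calls.

## Task

Pull the drawer of the desktop network cabinet all the way out by its handle, then lift the sprung cover of the patch box inside it by the bar on the cover and hold it open at 50 degrees from shut, so that I can plug cables in underneath. The cover snaps shut if you let go, so finish while still holding it with the gripper, still and at that angle, with the drawer still all the way out. Leave the mug, the potted plant and the phone where they are.

Things in the scene. Friction and masses are not known exactly. Their poses are not given: they have to be found in the camera images.
- cabinet: low grey desktop cabinet (a wireless router stands fixed beside its back half, at its +y side), 270 deep (its x) x 320 wide (its y) x 130 high, fixed to the desk, with one drawer that fills its open front. Origin on the desk surface, under the middle of its front; its x axis points inward from the front to the back, away from the robot, z up. The drawer opens along its -x
- drawer (a joint): slide of the drawer, in m: 0 shut, grows as it comes out along the cabinet's -x, stop at 0.17 (all the way out). It starts shut or up to 0.03 out. It stays where it is left; about 10 N of friction. White front panel 15 thick, 290 wide, its top 115 above the desk, its outer face level with the cabinet's front when shut; side walls 60 above the desk
- drawer_bar (a point): middle of the drawer's bar handle: round aluminium bar 10 in diameter, 90 long, level, parallel to the front (along the cabinet's y), 92 above the desk, its axis 42 in front of the panel's outer face; moves with the drawer; bent back to the panel at both ends; the gap behind it is 37 clear and open above and below
- cover (a joint): hinge of the patch box cover, in rad: 0 shut (level), grows as its near edge lifts and swings up and towards the cabinet's back; stop at 1.75. 50 degrees is 0.873. Its weight (about 0.18 kg) and a spring shut it from any angle; holding it at the bar takes 2 to 3 N. A grey plate 90 (near edge to hinge) x 200 x 6 on a black box fixed in the drawer, 40 behind the panel's outer face
- cover_bar (a point): middle of the bar handle on the cover: round aluminium bar 10 in diameter, 70 long, level, parallel to the hinge (cabinet's y); when the cover is shut it is 103 above the desk, its axis 31 above the plate's top, 75 nearer the robot than the hinge line and 37 above it, and 55 behind the drawer panel's outer face; moves with the cover and drawer. Two end posts join it to the plate
- mug: white ceramic mug, 80 across, 95 high, standing loose beside the cabinet's drawer; origin under its centre; leave alone
- plant: small green plant in a white pot, 90 across, about 150 high, standing loose on the other side; origin under its centre; leave alone
- phone: white phone with a dark screen lying loose on the desk, 74 x 150 x 9; origin under its centre, z up; leave alone

How it is judged (in metres and radians):
On the way, in this order (a step that is already met when the one before it is completed fails the run):
1. the drawer is pulled out, to within 25 mm of its stop (value of joint drawer above 0.145 m), for 0.2 s.
2. the fingers hold the cover 50 degrees open, within 7 degrees (value of joint cover between 0.7527 and 0.9927 rad and contact force between the fingers and cover above 0.5 N and value of joint drawer above 0.145 m), for 0.5 s.
At the end, for the whole second after the job is handed in: The drawer is out to within 25 mm of its stop, and the gripper's fingers bear on the cover with more than 0.5 N and keep it still (under 0.15 rad/s) at 50 degrees, within 7 degrees either way (0.753 to 0.993 rad), for the whole last second (all of step 2 and velocity of joint cover between -0.15 and 0.15 rad/s); the arm keeps its last pose, push and grip.
It fails at once if the mug is shifted by more than 30 mm or tipped (distance of mug from where it was at the start of the episode above 0.03 m or angle between mug's own z axis and vertical above 0.35 rad).
It fails at once if the plant is shifted by more than 30 mm or tipped (distance of plant from where it was at the start of the episode above 0.03 m or angle between plant's own z axis and vertical above 0.35 rad).
It fails at once if the phone is shifted by more than 30 mm or tipped (distance of phone from where it was at the start of the episode above 0.03 m or angle between phone's own z axis and vertical above 0.35 rad).
It also fails if it takes over 45 s, if anything falls off the work surface, if the arm or the gripper's body presses on something with over 40 N, if the wrist force passes 120 N, or if a joint passes its speed limit or range.

## Working session

There is one attempt and no reset: what is moved stays moved. The work goes in short steps, Python scripts to look and compute and a shell command to move; the robot and the scene stay as the last step left them, time stands still between calls to the robot, and variables do not carry over. Pictures are saved under pics/ and viewed, and the job is handed in when it is done.

```bash
mkdir -p pics
python3 - <<'E'
from rig import ctrl
import cv2,numpy as np
s=ctrl.sense();print(s)
for n in("top","side"):
    cv2.imwrite(f"pics/{n}0.png",ctrl.capture(n));c=ctrl.get_calibration(n);print(n,c)
E
```

```text
{'time_s': 0.0, 'joints': array([ 9.90624934e-01,  3.13456235e-01,  1.49846979e+00, -9.90449223e-06,
        1.33097171e+00, -2.23386146e-01]), 'dq': array([ 4.86745748e-05, -3.84701452e-04,  1.01973397e-03,  1.52309617e-03,
       -2.70520000e-04, -7.78156125e-04]), 'tau': array([ 1.58548746e-04, -4.12265396e+01, -2.59740740e+01, -1.56199385e-04,
        4.16933544e-03, -6.40763687e-06]), 'eef_pos': array([183.27410351, 491.78959006, 303.31950631]), 'ee_rot': array([-2.50753468e-04,  1.77446737e-01,  9.84130189e-01, -6.02458148e-04]), 'force': array([-0.48989249, -0.49677916, -0.50504897]), 'wrist_torque': array([-0.00309938,  0.08037809,  0.0251104 ]), 'grip_width': 1.0055450095240681}
top {'mtx': array([[456.43180738,   0.        , 282.1112584 ],
       [  0.        , 456.43180738, 216.19250175],
       [  0.        ,   0.        ,   1.        ]]), 'R': array([[ 8.45386828e-04, -9.99999489e-01,  5.54231724e-04],
       [-9.96380035e-01, -8.89440082e-04, -8.50060881e-02],
       [ 8.50065376e-02, -4.80362398e-04, -9.96380278e-01]]), 't': array([   7.10889844,  543.1633899 , 1052.59010833])}
side {'mtx': array([[395.02383175,   0.        , 272.63299604],
       [  0.        , 395.02383175, 212.82947871],
       [  0.        ,   0.        ,   1.        ]]), 'R': array([[ 0.86764435, -0.4969331 ,  0.01583616],
       [-0.38036783, -0.68395962, -0.62251069],
       [ 0.32017745,  0.53409432, -0.78245106]]), 't': array([-446.96870952,  268.35441606,  951.15860091])}
```

View pics/top0.png

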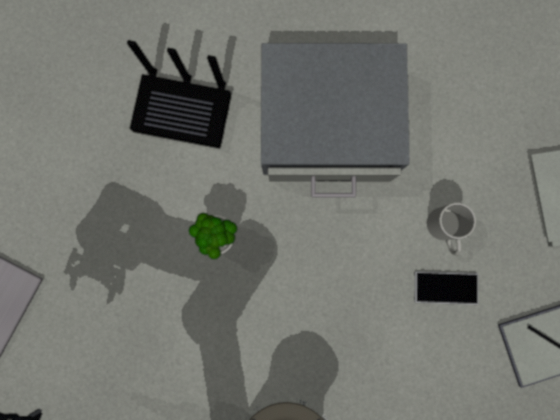

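View pics/side0.png

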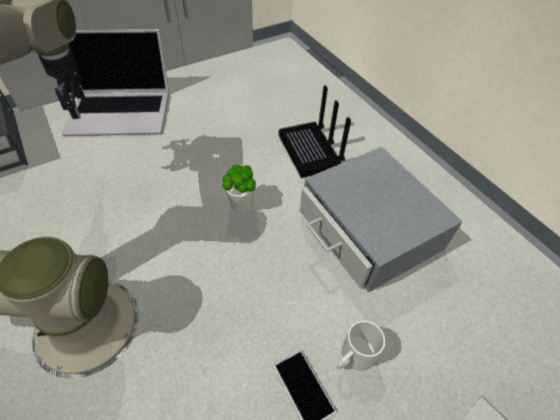

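The top view shows the cabinet (top face about cols 262-408, rows 42-166), the drawer handle bar (cols 312-356, row about 194), the plant (213,235), the mug (457,220) and the phone (447,287). The side view confirms the layout, with the drawer slightly out. Next I'll turn these pixels into positions.

```bash
cat > h.py <<'E'
from rig import ctrl
import cv2,numpy as np
from scipy.spatial.transform import Rotation as Ro
def ray(c,u,v):
    d=c['R'].T@np.linalg.solve(c['mtx'],[u,v,1.]);return -c['R'].T@c['t'],d
def onz(c,u,v,z):
    o,d=ray(c,u,v);return o+d*(z-o[2])/d[2]
def pose():
    s=ctrl.sense();q=s['ee_rot'];return s,Ro.from_quat([q[1],q[2],q[3],q[0]]).as_matrix()
E
python3 - <<'E'
from h import *
c=ctrl.get_calibration("top")
im=cv2.imread("pics/top0.png")
for n,p,z in[("TL",(262,43),130),("TR",(407,43),130),("FL",(262,166),130),("FR",(409,166),130),("barL",(313,194),92),("barR",(356,194),92),("panL",(268,174),115),("panR",(401,174),115),("plant",(213,235),130),("mug",(457,220),95),("phone",(447,287),9),("router",(220,147),30)]:
    print(n,onz(c,*p,z).round(0))
s=ctrl.get_calibration("side")
print("side bar",onz(s,308,222,92),onz(s,338,249,92))
cv2.imwrite("pics/topz.png",cv2.resize(im[150:310,180:500],None,fx=2.5,fy=2.5,interpolation=cv2.INTER_CUBIC))
E
```

```text
TL [915.  52. 130.]
TR [ 915. -266.  130.]
FL [642.  51. 130.]
FR [ 642. -264.  130.]
barL [587. -61.  92.]
barR [ 587. -156.   92.]
panL [627.  38. 115.]
panR [ 628. -251.  115.]
plant [494. 154. 130.]
mug [ 529. -377.   95.]
phone [ 377. -381.    9.]
router [707. 155.  30.]
side bar [589.47491436 -54.46259171  92.        ] [ 608.90355134 -162.20887264   92.        ]
```

View pics/topz.png

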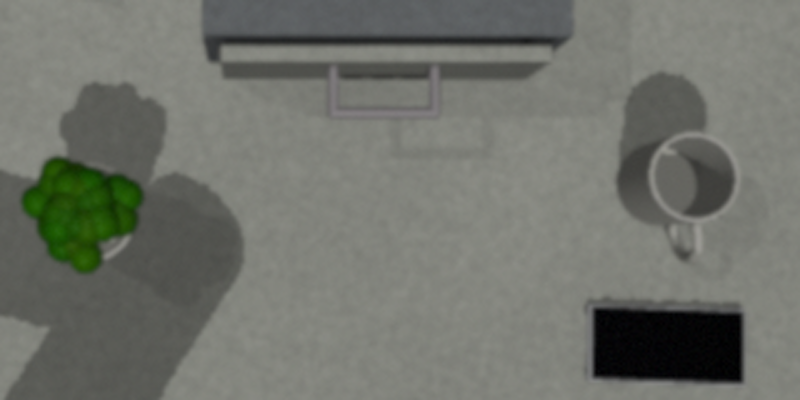

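Positions agree with the given sizes: cabinet 315 x 273 mm (given 320 x 270), yaw about 0, front at x≈642. The bar is at (587,-108,92), which puts the panel at 629 and the drawer about 14 mm out. First I'll turn the tool so the jaws open along world x, then traverse.

```bash
python3 -m creep '0 0 0 0 0 1;0 0 0 0 0 1;0 0 0 0 0 1;0 0 0 0 0 1;0 0 0 0 0 1;0 0 0 0 0 1;0 0 0 0 0 1' 0.5 60
python3 -m creep '0 0 0 0 0 1;0 0 0 0 0 1;0 0 0 0 0 1;0 0 0 0 0 1;0 0 0 0 0 1;0 0 0 0 0 1;0 0 0 0 0 0.92;0 0 0 0 0 0'
python3 - <<'E'
from h import *
s,R=pose();print(R.round(3),s['joints'].round(2),s['eef_pos'],s['grip_width'])
E
```

```text
time_s: 0.8
eef_pos: [183.3, 491.8, 303.5]
ee_rot: [-0.0, 0.467, 0.884, -0.0]
force: [-0.1, -0.6, -0.8]
grip_width: 0.501
time_s: 1.6
eef_pos: [183.3, 491.8, 303.6]
ee_rot: [0.0, 0.708, 0.707, -0.0]
force: [-0.2, 0.0, -0.7]
grip_width: 0.5
[[ 0.001  1.    -0.   ]
 [ 1.    -0.001 -0.001]
 [-0.001 -0.    -1.   ]] [0.99 0.31 1.5  0.   1.33 0.99] [183.33512438 491.84934275 303.57937722] 0.5003229079086972
```

Tool x is now world +y and tool y is world +x. I need 404 mm in x and -600 mm in y, over 30 rows.

```bash
python3 -m creep '-1 0.67 0 0 0 0;-1 0.67 0 0 0 0;-1 0.67 0 0 0 0;-1 0.67 0 0 0 0;-1 0.67 0 0 0 0;-1 0.67 0 0 0 0;-1 0.67 0 0 0 0;-1 0.67 0 0 0 0'
python3 -m creep '-1 0.67 0 0 0 0;-1 0.67 0 0 0 0;-1 0.67 0 0 0 0;-1 0.67 0 0 0 0;-1 0.67 0 0 0 0;-1 0.67 0 0 0 0;-1 0.67 0 0 0 0;-1 0.67 0 0 0 0'
python3 -m creep '-1 0.67 0 0 0 0;-1 0.67 0 0 0 0;-1 0.67 0 0 0 0;-1 0.67 0 0 0 0;-1 0.67 0 0 0 0;-1 0.67 0 0 0 0;-1 0.67 0 0 0 0;-1 0.67 0 0 0 0'
python3 -m creep '-1 0.67 0 0 0 0;-1 0.67 0 0 0 0;-1 0.67 0 0 0 0;-1 0.67 0 0 0 0;-1 0.67 0 0 0 0;-1 0.67 0 0 0 0;0 0 0 0 0 0;0 0 0 0 0 0'
python3 - <<'E'
from h import *
s,R=pose();print(R.round(3),s['joints'].round(2),s['eef_pos'],s['grip_width'])
c=ctrl.get_calibration("wrist");cv2.imwrite("pics/w1.png",ctrl.capture("wrist"))
p=c['R']@np.array([587,-108,92.])+c['t'];p=c['mtx']@p;print(p/p[2],c)
E
```

```text
time_s: 2.4
eef_pos: [290.8, 331.0, 303.8]
ee_rot: [-0.0, 0.706, 0.708, -0.0]
force: [0.6, 0.7, 0.1]
grip_width: 0.501
time_s: 3.2
eef_pos: [397.9, 170.9, 303.8]
ee_rot: [-0.0, 0.707, 0.708, -0.0]
force: [0.8, 0.3, 0.7]
grip_width: 0.498
time_s: 4.0
eef_pos: [505.0, 10.8, 303.7]
ee_rot: [-0.0, 0.706, 0.708, -0.0]
force: [-0.3, -0.2, 0.6]
grip_width: 0.499
time_s: 4.8
eef_pos: [584.8, -108.3, 303.4]
ee_rot: [-0.001, 0.707, 0.707, -0.0]
force: [0.1, 0.7, -0.5]
grip_width: 0.502
[[-0.     1.    -0.001]
 [ 1.     0.     0.001]
 [ 0.001 -0.001 -1.   ]] [-0.38  0.47  1.27  0.    1.4  -0.38] [ 584.76462372 -108.30239565  303.4058983 ] 0.5018640912946467
[282.2794681  194.14557751   1.        ] {'mtx': array([[361.70294273,   0.        , 279.29155104],
       [  0.        , 361.70294273, 208.69221864],
       [  0.        ,   0.        ,   1.        ]]), 'R': array([[ 9.99999873e-01, -7.14461259e-05, -4.98485400e-04],
       [ 8.11982900e-05, -9.54055077e-01,  2.99631281e-01],
       [-4.96990020e-04, -2.99631283e-01, -9.54054950e-01]]), 't': array([-584.55853076, -142.35188714,  346.63059657])}
```

View pics/w1.png

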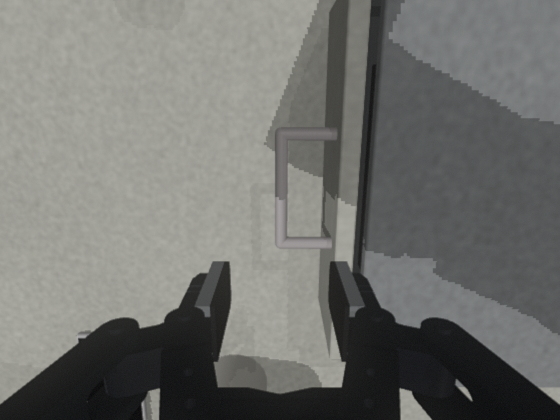

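The wrist view shows the bar at cols 276-288, centre (282,187), against a predicted (282,194). It is confirmed in x and about 5 mm off in y, which is harmless. Descend and grip.

```bash
python3 -m creep '0.1 0.1 1 0 0 0;0 0 1 0 0 0;0 0 1 0 0 0;0 0 1 0 0 0;0 0 1 0 0 0;0 0 1 0 0 0;0 0 1 0 0 0;0 0 0.85 0 0 0' 0.38 60
python3 -m creep '0 0 0 0 0 0;0 0 0 0 0 0;0 0 0 0 0 0;0 0 0 0 0 0;0 0 0 0 0 0' 0 60
python3 - <<'E'
from h import *
cv2.imwrite("pics/w2.png",ctrl.capture("wrist"))
E
```

```text
time_s: 5.65
eef_pos: [586.4, -105.3, 146.2]
ee_rot: [-0.0, 0.707, 0.708, -0.0]
force: [0.9, 0.2, 0.0]
grip_width: 0.382
time_s: 6.15
eef_pos: [586.5, -105.6, 147.0]
ee_rot: [-0.001, 0.707, 0.707, -0.0]
force: [-4.1, 5.0, -5.4]
grip_width: 0.094
```

View pics/w2.png

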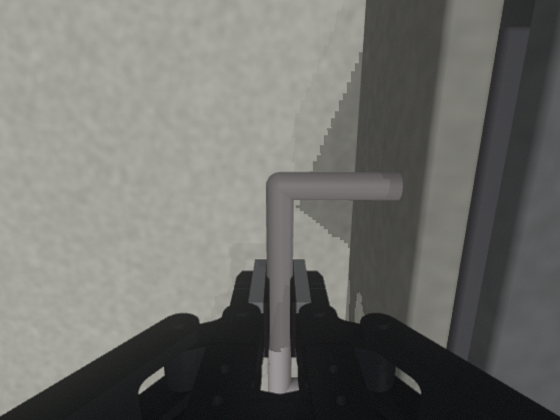

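The bar is between the pads (opening 0.094, about 8 mm). Now pull to about 10 mm short of the stop, then creep the rest.

```bash
python3 -m creep '0 -0.5 0 0 0 0;0 -0.9 0 0 0 0;0 -1 0 0 0 0;0 -1 0 0 0 0;0 -1 0 0 0 0;0 -1 0 0 0 0;0 -1 0 0 0 0;0 -0.7 0 0 0 0'
python3 -m creep '0 -0.3 0 0 0 0;0 -0.2 0 0 0 0;0 -0.15 0 0 0 0;0 0 0 0 0 0;0 0 0 0 0 0'
python3 - <<'E'
from h import *
cv2.imwrite("pics/top3.png",ctrl.capture("top"))
E
```

```text
time_s: 7.0
eef_pos: [445.0, -105.4, 147.0]
ee_rot: [0.001, 0.708, 0.707, 0.002]
force: [10.5, 7.4, -16.8]
grip_width: 0.093
time_s: 7.5
eef_pos: [434.6, -105.4, 147.1]
ee_rot: [0.003, 0.708, 0.706, 0.004]
force: [24.7, 12.3, -25.9]
grip_width: 0.088
```

View pics/top3.png

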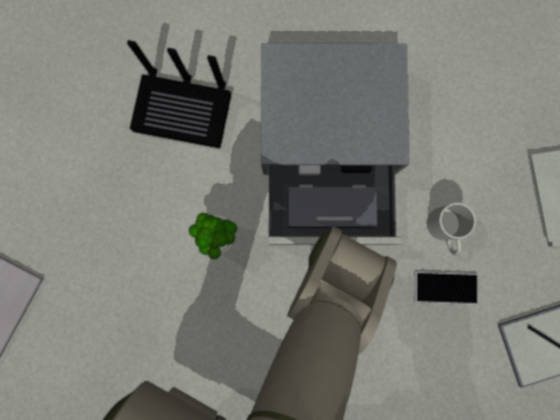

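The top view shows the drawer out (panel front at row about 243) and the cover bar at cols 317-352, row 218. The x force of 25 N and the shortfall from the commanded position suggest it is at the stop. Release, rise and measure the cover bar.

```bash
python3 -m creep '0 0 0 0 0 0;0 0 0 0 0 0;0 0 0 0 0 0' 0.35
python3 -m creep '0 0 -0.5 0 0 0;0 0 -1 0 0 0;0 0 -1 0 0 0;0 0 -1 0 0 0;0 0 -1 0 0 0;0 0 -1 0 0 0;0 0 -1 0 0 0;0 0 0 0 0 0'
python3 - <<'E'
from h import *
c=ctrl.get_calibration("top")
print("panel",onz(c,268,242,115),onz(c,400,242,115),"cbar",onz(c,318,218,103),onz(c,352,218,103))
s,R=pose();print(R.round(3),s['eef_pos'])
w=ctrl.get_calibration("wrist");cv2.imwrite("pics/w4.png",ctrl.capture("wrist"));np.savez("w4.npz",**w)
E
```

```text
time_s: 7.85
eef_pos: [432.3, -106.6, 147.7]
ee_rot: [0.001, 0.707, 0.707, 0.0]
force: [0.2, 0.6, 0.0]
grip_width: 0.35
time_s: 8.65
eef_pos: [432.5, -106.6, 279.9]
ee_rot: [0.003, 0.707, 0.707, 0.001]
force: [0.5, -1.6, -0.3]
grip_width: 0.352
panel [479.74924373  37.83833812 115.        ] [ 479.99306624 -245.26219961  115.        ] cbar [532.45677987 -70.6400776  103.        ] [ 532.52280226 -144.78408943  103.        ]
[[ 0.001  1.     0.005]
 [ 1.    -0.001 -0.003]
 [-0.003  0.005 -1.   ]] [ 432.48255914 -106.64567791  279.93348258]
```

View pics/w4.png

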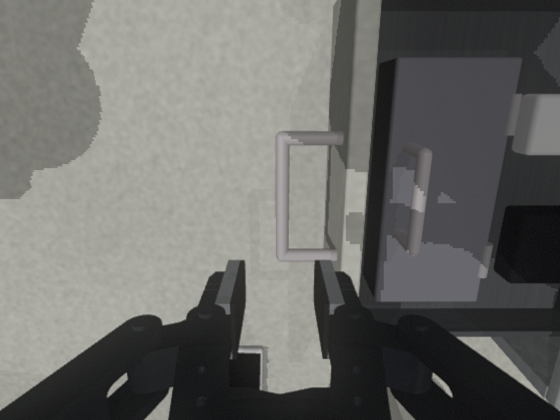

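The wrist view shows the cover bar from (425,150) to (416,250), and the drawer handle at col 282, rows 133-255. I'll cast both onto their given heights.

Run:
```python
from h import *
w=dict(np.load("w4.npz"))
print("cbar",onz(w,425,152,103),onz(w,417,250,103),"dbar",onz(w,282,140,92),onz(w,282,250,92))
```

```text
cbar [532.85113721 -68.11946038 103.        ] [ 535.71008833 -140.92605884  103.        ] dbar [435.42097952 -61.16611463  92.        ] [ 435.51266136 -145.49305234   92.        ]
```

Three measurements agree: cover bar at about (533,-105,103), drawer bar at 435.4, with the 97 mm offset as expected. That makes the drawer out 0.165 ± 0.003. Go over the cover bar, descend and grip.

```bash
python3 -m creep '0 0.8 0 0 0 0;0.1 1 0 0 0 0;0 1 0 0 0 0;0 1 0 0 0 0;0 1 0 0 0 0;0 0.22 0 0 0 0;0 0 0 0 0 0'
python3 -m creep '0 0 1 0 0 0;0 0 1 0 0 0;0 0 1 0 0 0;0 0 1 0 0 0;0 0 0.9 0 0 0;0 0 0.7 0 0 0;0 0 0.4 0 0 0;0 0 0 0 0 0'
python3 - <<'E'
from h import *
cv2.imwrite("pics/w5.png",ctrl.capture("wrist"))
E
```

```text
time_s: 9.4
eef_pos: [532.1, -104.2, 276.0]
ee_rot: [-0.001, 0.707, 0.707, -0.0]
force: [0.1, -0.1, -0.7]
grip_width: 0.348
time_s: 10.2
eef_pos: [531.5, -104.2, 156.2]
ee_rot: [-0.001, 0.707, 0.707, -0.0]
force: [0.0, 0.6, 0.1]
grip_width: 0.349
```

View pics/w5.png

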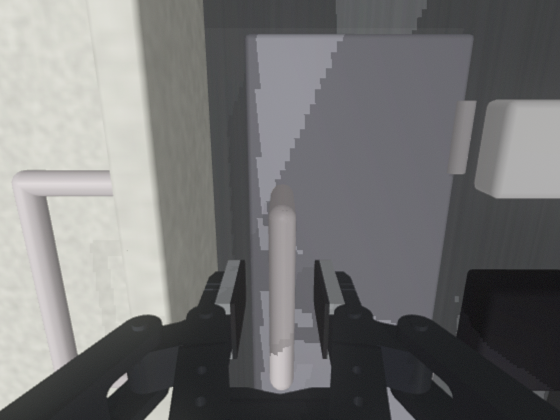

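The bar (col 282) is centred between the pads and clear of plate and panel. Grip, and work out the arc rows for 10 steps of 5° with the tool tilting 2° per step.

```bash
python3 -m creep '0 0 -0.1 0 0 0;0 0 0 0 0 0;0 0 0 0 0 0;0 0 0 0 0 0;0 0 0 0 0 0' 0 45
python3 - <<'E'
from h import *
s,R=pose();p0=s['eef_pos'];print(p0,s['grip_width'],s['force'])
a0=np.arctan2(37,75);r=np.hypot(75,37)
def tcp(k):
    a=a0+np.radians(5*k);f=np.radians(2*k)
    return np.array([-r*np.cos(a)+56*np.sin(f),r*np.sin(a)+56*np.cos(f)])
for k in range(10):
    d=tcp(k+1)-tcp(k);f=np.radians(2*k)
    y=np.array([np.cos(f),-np.sin(f)]);z=np.array([-np.sin(f),-np.cos(f)])
    print(k,"y %.2f z %.2f wx 0.4"%(d@y/20,d@z/20), tcp(k+1)-tcp(0))
E
```

```text
time_s: 10.75
eef_pos: [532.3, -104.5, 159.7]
ee_rot: [0.0, 0.707, 0.707, -0.0]
force: [-5.5, -0.3, 6.5]
grip_width: 0.095
[ 532.27334624 -104.47201708  159.66106797] 0.0947841283074211 [-5.45123914 -0.33840431  6.50382468]
0 y 0.27 z -0.32 wx 0.4 [5.46453194 6.36177085]
1 y 0.29 z -0.31 wx 0.4 [11.47076363 12.325087  ]
2 y 0.31 z -0.30 wx 0.4 [17.98546164 17.8439101 ]
3 y 0.32 z -0.29 wx 0.4 [24.9714924  22.87514957]
4 y 0.34 z -0.27 wx 0.4 [32.38808961 27.37899192]
5 y 0.35 z -0.26 wx 0.4 [40.1911494  31.31920558]
6 y 0.36 z -0.25 wx 0.4 [48.33355098 34.66341904]
7 y 0.38 z -0.23 wx 0.4 [56.76550025 37.38337009]
8 y 0.39 z -0.22 wx 0.4 [65.434894   39.45512441]
9 y 0.40 z -0.20 wx 0.4 [74.2877017  40.85926156]
```

Gripped at an opening of 0.095. Lift the first half and check the forces.

```bash
python3 -m creep '0 0.27 -0.32 0.4 0 0;0 0.29 -0.31 0.4 0 0;0 0.31 -0.3 0.4 0 0;0 0.32 -0.29 0.4 0 0;0 0.34 -0.27 0.4 0 0;0 0 0 0 0 0'
python3 - <<'E'
from h import *
s,R=pose();print(s['eef_pos'],R[:,2],s['force'],s['wrist_torque'])
cv2.imwrite("pics/w6.png",np.hstack([ctrl.capture("wrist")[:, :400],ctrl.capture("side")[130:,160:560].copy().repeat(1,0) if 0 else cv2.resize(ctrl.capture("side")[150:300,240:383],(400,420))]))
E
```

```text
time_s: 11.35
eef_pos: [564.5, -104.5, 186.8]
ee_rot: [-0.063, 0.704, 0.704, -0.063]
force: [-9.8, -0.4, 5.9]
grip_width: 0.098
[ 564.52229279 -104.47544059  186.77482104] [-1.77822645e-01 -2.47224382e-04 -9.84062521e-01] [-9.77738109 -0.44238548  5.87365926] [-0.16204292  1.65238035  0.05248618]
```

View pics/w6.png

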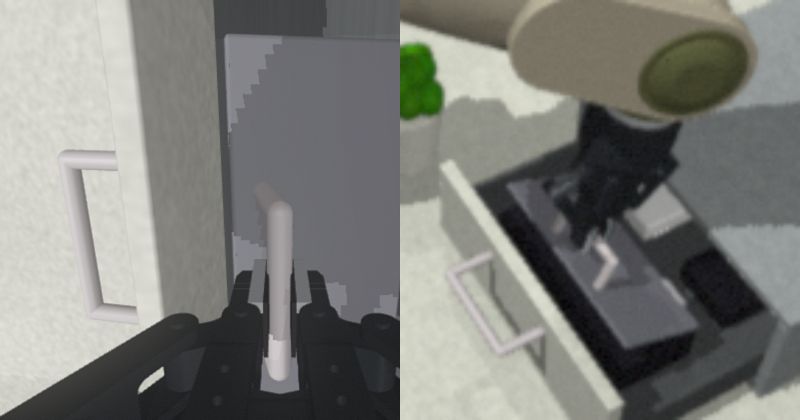

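The cover is lifting cleanly (wrist view: bar in the pads, cover tilted; side view: panel still out). The tool pushes +x at about 10 N, near the drawer's friction, so I'll trim about 3 mm off the +x travel.

```bash
python3 -m creep '0 0.28 -0.26 0.4 0 0;0 0.32 -0.25 0.4 0 0;0 0.35 -0.23 0.4 0 0;0 0.38 -0.22 0.4 0 0;0 0.4 -0.2 0.4 0 0;0 0 0 0 0 0;0 0 0 0 0 0'
python3 - <<'E'
from h import *
s,R=pose();G=s['eef_pos']+56*R[:,2];print(s['eef_pos'],R[:,2],s['force'],"bar",G)
w=ctrl.get_calibration("wrist");np.savez("w7.npz",**w);cv2.imwrite("pics/w7.png",ctrl.capture("wrist"));cv2.imwrite("pics/top7.png",ctrl.capture("top"))
im=ctrl.capture("side");cv2.imwrite("pics/s7.png",cv2.resize(im[140:310,230:400],(600,600),interpolation=cv2.INTER_CUBIC))
E
```

```text
time_s: 12.15
eef_pos: [603.4, -104.6, 201.2]
ee_rot: [-0.123, 0.697, 0.696, -0.124]
force: [-6.8, -0.0, 7.4]
grip_width: 0.096
[ 603.37192418 -104.62371347  201.21542556] [-3.44219724e-01 -3.38822759e-04 -9.38889060e-01] [-6.79576308 -0.02429087  7.43775772] bar [ 584.09561962 -104.64268754  148.63763821]
```

View pics/w7.png

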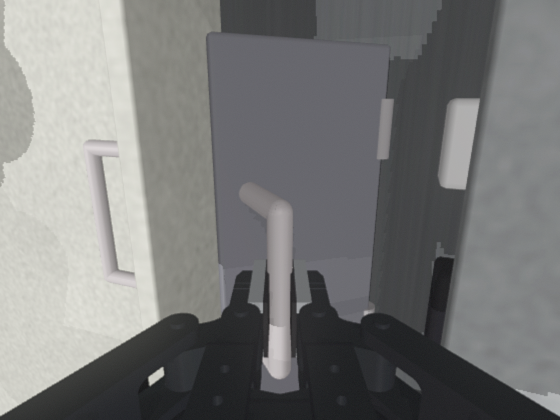

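View pics/s7.png

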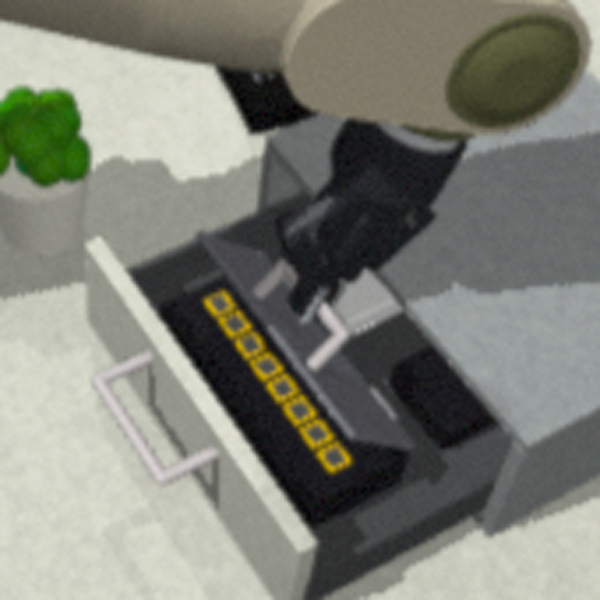

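View pics/top7.png

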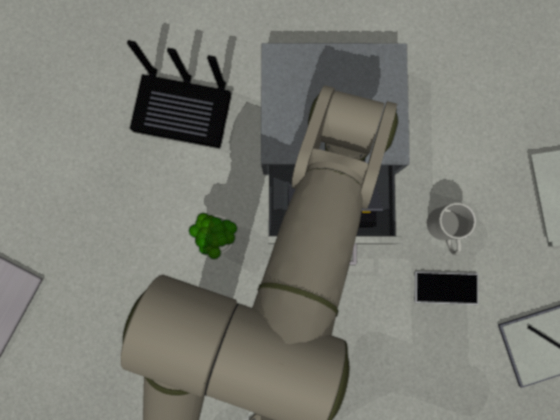

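The side view shows the cover open with ports visible and the pads still on the bar. In the wrist view the plate's far end runs from (208,35) near edge to (388,45) hinge edge, and the drawer bar from (93,150) to (112,278). I'll measure the angle from the plate's end edge (on its plane of constant y) and the drawer from its bar and panel edge.

Run:
```python
from h import *
w=dict(np.load("w7.npz"))
print("dbar",onz(w,95,160,92),onz(w,109,265,92))
o,_=ray(w,0,0);print("cam",o)
for ye in(-8,-5,-2):
    P=[]
    for u,v in((208,35),(388,45)):
        o,d=ray(w,u,v);P.append(o+d*(ye-o[1])/d[1])
    D=P[1]-P[0];print(ye,P[0].round(0),P[1].round(0),"len",np.linalg.norm(D),"ang",np.degrees(np.arctan2(-D[2],D[0])))
c=ctrl.get_calibration("top")
for f in("top3","top7"):
    g=cv2.cvtColor(cv2.imread(f"pics/{f}.png"),6).astype(int)
    print(f,g[232:250,272:284].mean(1).round(0),g[232:250,385:395].mean(1).round(0))
```

```text
dbar [438.67994523 -67.63057339  92.        ] [ 436.57508384 -141.62409732   92.        ]
cam [627.46720197 -28.20484949 266.49686808]
-8 [555.  -8. 143.] [613.  -8.  93.] len 76.78397089575134 ang 41.25242743549023
-5 [545.  -5. 125.] [611.  -5.  67.] len 88.18479389313816 ang 41.25242743549019
-2 [534.  -2. 107.] [609.  -2.  41.] len 99.58561689052492 ang 41.25242743549022
top3 [ 35.  34.  35.  45.  79. 120. 145. 151. 152. 153. 151. 136. 115. 123.
 134. 139. 141. 145.] [ 30.  30.  31.  39.  67. 112. 144. 149. 150. 150. 147. 132. 117. 130.
 139. 142. 141. 141.]
top7 [48. 49. 51. 62. 81. 96. 97. 94. 93. 91. 86. 79. 79. 80. 80. 78. 77. 76.] [ 28.  28.  30.  48.  91. 128. 138. 139. 141. 140. 132. 119. 122. 136.
 141. 141. 140. 141.]
```

```bash
python3 -c "
import cv2
im=cv2.imread('pics/w7.png')[15:115,180:420];cv2.imwrite('pics/w7z.png',cv2.resize(im,None,fx=3.3,fy=3.3,interpolation=cv2.INTER_CUBIC))"
```

```text
(no output)
```

View pics/w7z.png

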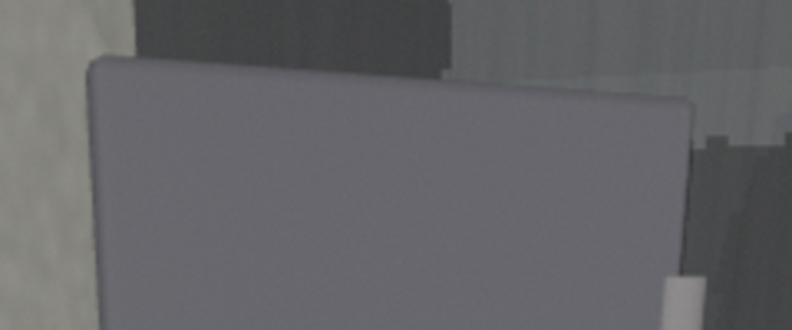

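The drawer bar is at about 437.5, so the drawer is about 0.163 out, which is fine. The plane-of-constant-y angle is ill-conditioned because the camera is only 23 mm off that plane. The bar position relative to the hinge gives about 46°. For a better number I'll solve the two plate corners and the bar end together, using the given dimensions.

```bash
cat > ang.py <<'E'
from h import *
from scipy.optimize import least_squares
def solve(w,px,pxyz):
    def pts(p):
        h,y,t=p[:3];c,s=np.cos(t),np.sin(t)
        f=lambda x,z,yy:np.array([h+x*c+z*s,yy,66-x*s+z*c])
        return [f(-90,6,y+100),f(0,6,y+100),f(-75,37,y+31)]
    def res(p):
        out=[]
        for P,q in zip(pts(p),px):
            v=w['mtx']@(w['R']@P+w['t']);out+=list(v[:2]/v[2]-q)
        return np.array(out)
    r=least_squares(res,[607,-105,.85]);print("hinge x %.1f yc %.1f angle %.1f"%(r.x[0],r.x[1],np.degrees(r.x[2])),"res px",r.fun.round(1))
    b=pts(r.x)[2];print("bar",b,"grip-axis point",pxyz)
E
python3 - <<'E'
from ang import *
w=dict(np.load("w7.npz"))
solve(w,np.array([[208,33],[389,46],[281,211.]]),[584,-105,148])
E
```

```text
hinge x 608.8 yc -104.3 angle 45.5 res px [-1.2 -4.5  2.8 -3.7 -2.9  8.9]
bar [582.60738974 -73.30463414 145.42623971] grip-axis point [584, -105, 148]
```

Both estimates agree: 45.5-46°, hinge at 608.8 (expected 608.5). I'll add about 4° along the arc (dx +5.6, dz +1.6 mm), i.e. tool y +0.24, z -0.17.

```bash
python3 -m creep '0 0.12 -0.09 0 0 0;0 0.12 -0.08 0 0 0;0 0 0 0 0 0;0 0 0 0 0 0;0 0 0 0 0 0;0 0 0 0 0 0;0 0 0 0 0 0'
python3 - <<'E'
from h import *
s,R=pose();print(s['eef_pos'],s['force'],"bar",s['eef_pos']+58*R[:,2])
w=ctrl.get_calibration("wrist");np.savez("w8.npz",**w);cv2.imwrite("pics/w8.png",ctrl.capture("wrist"))
E
```

```text
time_s: 13.0
eef_pos: [608.9, -104.6, 203.0]
ee_rot: [-0.123, 0.697, 0.696, -0.124]
force: [-6.8, -1.5, 9.0]
grip_width: 0.094
[ 608.87573198 -104.57944758  203.01137023] [-6.81723985 -1.45179128  9.00703399] bar [ 588.92978552 -104.59780302  148.54891635]
```

View pics/w8.png

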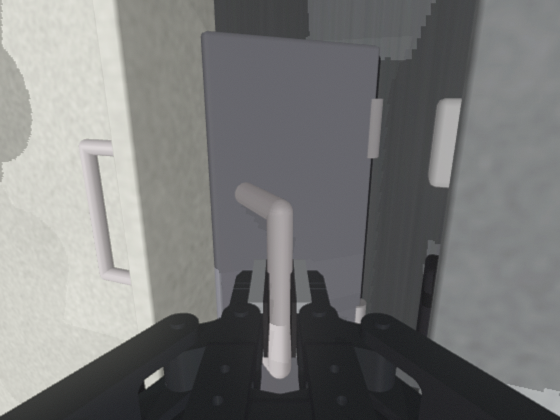

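The wrist view shows the plate's far corners at (203,33) and (379,46), the bar end at (281,211), and the drawer bar from (90,150) to (108,275).

Run:
```python
from ang import *
w=dict(np.load("w8.npz"))
solve(w,np.array([[203,33],[379,46],[281,211.]]),[589,-105,148.5])
print("dbar",onz(w,92,160,92),onz(w,106,262,92))
```

```text
hinge x 608.9 yc -104.3 angle 49.3 res px [-0.6 -5.2  2.2 -2.6 -2.8  8.7]
bar [588.0745309  -73.31808215 146.98346607] grip-axis point [589, -105, 148.5]
dbar [439.7876054  -68.16235478  92.        ] [ 437.83743288 -140.8082832    92.        ]
```

The cover is at 49.3-49.6° by two estimates and the drawer at about 0.163. I'll hold briefly, confirm it stays still, and hand in.

```bash
python3 -m creep '0 0 0 0 0 0;0 0 0 0 0 0;0 0 0 0 0 0;0 0 0 0 0 0;0 0 0 0 0 0;0 0 0 0 0 0;0 0 0 0 0 0;0 0 0 0 0 0'
python3 - <<'E'
from rig import ctrl
s=ctrl.sense();print(abs(s['dq']).max(),s['eef_pos']);print(ctrl.finish_job())
E
```

```text
time_s: 13.85
eef_pos: [608.9, -104.6, 203.0]
ee_rot: [-0.123, 0.697, 0.696, -0.124]
force: [-7.1, -1.2, 8.2]
grip_width: 0.095
0.001696591388970123 [ 608.85987257 -104.57637151  203.02797018]
the job is handed in; nothing more can be done
None
```

I pulled the drawer out by its handle, lifted the patch box cover by its bar, and handed the job in at 13.9 s with the gripper still holding the cover.

- **Cover angle:** about 49.5°. The wrist camera corners gave 49.3° and the bar-to-hinge geometry gave 49.6°. An earlier, poorly conditioned check at the previous pose gave 41° where these two gave about 46°, so I set it aside. The corner fit leaves errors of up to 9 pixels.
- **Drawer:** about 0.163 m out by the cameras, give or take 3 mm, against the 0.145 m limit. It slipped in perhaps 1–2 mm during the lift. It felt as if it was at the stop when I pulled it, but the cameras then read 0.165 m against the stated 0.17 m.
- **Hold:** during the last 0.8 s the arm stood still, with the bar between the pads and a steady force of about 11 N on the tool.
- **Mug, plant and phone:** the top view taken with the cover up showed no change from the start. I did not measure them again after that.

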